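# Click the battery pack into its sloping charging dock

## Robot

A 7-joint arm with a two-finger parallel gripper is mounted at the origin on the work surface. World frame = base frame: x ahead of the robot, y to its left, z up, the work surface at z = 0. Lengths are in m, angles in rad, forces in N, time in s.
With the tool pointing down it reaches from about 0.425 to 1.025 m from the base axis. Payload 3.6 kg.
Tool frame: the origin (TCP) lies midway between the tips of the shut fingers; the grasp point (between the pads) lies 19 mm behind it; z points along the fingers, y is the line along which they close (so a half turn about z gives the same grasp; the last joint's range is limited). The gripper opens to 85 mm and grips with 20 to 120 N. Pads are 22 mm wide; open, the fingers measure 114 mm over their backs; the gripper's body (76 mm by 85 mm) begins 54 mm behind the grasp point. The pads swing forward as they close: fully open they stand 13 mm farther back than shut.
Start: joints at [-1.417, 0.591, 0.048, 1.609, -0.033, 0.943, -0.034], TCP at [0.177, 0.703, 0.231] pointing down, gripper open.
Joint ranges: [-2.69, 2.69], [-0.47, 2.24], [-1.27, 1.36], [0.19, 2.51], [-1.53, 4.68], [0.08, 2.07], [-3.09, 3.09]. Speed limits (rad/s): [2.57, 2.57, 3.14, 3.14, 3.14, 3.14, 3.14].

## Interface

Orientations are given as a rotation vector (axis times angle).
In Python, from bench import manip, optics gives the robot as it stands.
- The arm moves only by the shell command python3 -m crank 'ROWS' [FORCE]. ROWS is JSON, a list of rows, each a list of 5 numbers: the shift along the tool's x, y, z in units of 40 mm (1.0 is 40 mm), then the turn about the tool's z in rad, then the gripper command: -1 is shut, 1 is fully open, values between are in proportion. A call has 1 to 12 rows; each row shifts and turns the commanded pose from where the row before left it, along the tool's axes as they then stand; what a row does not reach is not made up. A row lasts 1/12 s, in which the tool goes at most 41.7 mm and 7.16 degrees, less where a joint would pass 70% of its speed; a pose out of reach is approached as far as the arm can. A call is refused whole if a number of a shift passes 1 or a number of a turn 0.125, either way. A call with a gripper value outside its range is refused whole. The fingers move at their own pace and stop on an object; FORCE is the grip in N (left out, the last holds). Time passes only in rows, so rows that do not move let the fingers close. It gives the time, the measured TCP pose, the force, the opening and the grip force at its end, in the units of the state.
- manip.observe(): the state, without advancing time (a new reading comes with each control period).
- optics.grab_frame(name): name is "scene" or "top" or "wrist"; returns (picture, depth): 420x560x3 uint8, red, green, blue; 420x560 float32, m along the optical axis (not along the pixel's ray), 0 where there is no reading.
- optics.camera_params(name): a dict with "K" (3x3 intrinsics, pixels), "R" (3x3) and "t" (3): a world point X has camera coordinates R X + t. Camera axes: x right, y down, z forward; pixel columns grow to the right and rows downward; lengths in m; the calibration is good to about 2 mm. A picture is of the moment at which its call begins: read the wrist's pose just before it. camera_params takes no time and is no camera call; for the wrist camera it gives the pose at the moment of the call.
- manip.hand_in(): hands the job in; it is judged then, once.
The state is a dict: "clock": time; "joint_pos": joint angles; "qd": joint speeds; "joint_efforts": joint torques, N m; "eef_pos": TCP position; "eef_rot": TCP orientation; "wrist_force": force on the tool from outside, world axes, zero at the start; "moment": the same for the moment, N m; "width": finger opening in m; "grasp_force": force on a finger pad.
Only numpy, scipy, OpenCV 4.12 (cv2) and the standard library are available. Lean on these libraries where they do the work, as an engineer would, in place of code of your own. Each camera call takes 0.05 s, during which the arm holds its last target. There are 200 camera calls.

## Task

Pick up the loose battery pack by its grip fin and slide it up the sloping bay of the white charging dock from its low open end, under the lips, so that it pushes the spring catch aside and goes fully home with the catch clicked shut behind it. Then let go, and leave the power brick, screwdriver and hex key set beside the dock where they are.

Things in the scene. Friction and masses are not known exactly. Their poses are not given: they have to be found in the camera images.
- pack_center (a point): Centre, half-way up, of the loose black battery pack (0.25-0.5 kg): body 110 (x) x 60 (y) x 24 mm high, lying flat beside the dock, left or right, its x within 0.5 rad of straight ahead. z up; underside 32 mm below this point, body's top 8 mm below. Same either way round; either end may go in first.
- pack_fin (a point): Point on the pack's grip fin to pinch across y, 22 mm above pack_center (54 mm over the underside), same axes. The upright fin is central on the body, 56 mm long (x), 14 mm thick (y), its top 10 mm above this point. Fingertips down to 2 mm above pack_center still clear the dock's lips.
- bay: Sloping bay of the fixed white dock. Origin on the bed's surface, under the centre of the pack when home, 110 mm above the bench. x points up the slope, towards the robot, 25 deg above level; z square off the bed, leaning away from the robot; y across, to the robot's right. Home: pack tilted like the bed, pack_center at bay x 0 (+-1.5), y 0 (+-2), z 32 mm. End stop at x = 56.5, 20 mm high.
- bay_lips (a point): Middle of the gap between the lips at their straight leading edge (bay x -40, y 0, z 27.5 mm; bay axes). Two lips hold the pack's sides down from bay x -40 to the end stop: undersides 27.5, tops 31.5 mm off the bed, gap 44 mm for the fin; leading edges bent up to 38 mm at x -51. Nothing beside them is higher. The pack cannot be put in from above.
- bay_mouth (a point): Middle of the channel's mouth on the bed (bay x -85, y 0, z 0 mm; bay axes). From here up the slope the channel is 64 mm wide; below, the bed lies open to bay x -165, its rails (10 mm high) spreading to 84 mm at x -130. Lay the pack's front part on the bed with pack_center at bay x -155, clear of the catch, its rear overhanging the low end, then slide up.
- catch (a joint): Grey spring catch in the bay's +y side: arm along the channel, hinged up the slope, tooth at the mouth. 0 rad shut; grows as pushed outward, 0.06-0.12 while a pack passes. Spring force at the tooth 2.5 N shut, about 6 N aside; sliding the pack in takes 5-15 N all told. Shut behind the pack it leaves 3 mm of play to the end stop.
- catch_tooth (a point): Tip of the catch's tooth at its square back (bay x -56.5, y 24, z 16.5 mm when shut). A ramp facing the incoming pack runs from here down to bay x -83. The tooth is 11 to 22 mm above the bed and springs shut behind the pack's rear end. The whole dock is at most 170 mm high: carry things over it higher than that.
- adapter: Bystander, loose, to be left alone: plain black power brick without a grip, 105 x 62 x 36 mm, origin at the centre of its underside.
- driver: Bystander, loose, to be left alone: screwdriver, 190 mm, lying, origin under it, on its axis.
- hexset: Bystander, loose, to be left alone: folding hex key set, 100 x 38 x 24 mm, origin at the centre of its underside.

How it is judged:
On the way:
1. the pack's edge pushes the spring catch aside (more than 0.04 rad) (value of joint catch above 0.04 rad and contact force between catch and pack above 0.5 N), for 0.05 s.
At the end, for the whole second after the job is handed in: The pack lies at rest in the bay within 4 mm of home along the slope, 5 mm across and -4/+5 mm off the bed, in line with it within 0.08 rad, the catch sprung shut behind it (under 0.025 rad), and the pack is released (x of pack_center in the frame of bay between -0.004 and 0.004 m and y of pack_center in the frame of bay between -0.005 and 0.005 m and z of pack_center in the frame of bay between 0.028 and 0.037 m and angle between the x axis of pack_center and the x axis of bay, either way round below 0.08 rad and value of joint catch below 0.025 rad and linear speed of pack below 0.02 m/s); the robot touches nothing.
It fails at once if the power brick, the screwdriver or the hex key set is shifted by more than 30 mm (distance of any of adapter, driver, hexset from where it was at the start of the episode above 0.03 m).
It also fails if it takes over 48 s, if anything falls off the work surface, if the arm or the gripper's body presses on something with over 40 N, if the wrist force passes 120 N, or if a joint passes its speed limit or range.

## Working session

There is one attempt and no reset: what is moved stays moved. The work goes in short steps, Python scripts to look and compute and a shell command to move; the robot and the scene stay as the last step left them, time stands still between calls to the robot, and variables do not carry over. Pictures are saved under pics/ and viewed, at most 11 in all, crops included, and the job is handed in when it is done.

```bash
mkdir -p pics; ls; python3 - <<'E'
from bench import manip, optics
import cv2,numpy as np
s=manip.observe();print({k:np.round(v,3).tolist() for k,v in s.items()})
for n in("scene","top"):
    p,d=optics.grab_frame(n);cv2.imwrite(f"pics/{n}0.png",p[:,:,::-1]);np.save(f"{n}0.npy",d)
    c=optics.camera_params(n);print(n,np.round(c["K"],1).tolist(),np.round(c["R"],3).tolist(),np.round(c["t"],3).tolist())
E
```

```text
pics
{'clock': 0.0, 'joint_pos': [-1.417, 0.592, 0.048, 1.61, -0.033, 0.943, -0.034], 'qd': [-0.001, 0.001, 0.001, 0.0, 0.001, 0.001, 0.0], 'joint_efforts': [-0.0, -54.87, 1.546, -19.812, 0.009, 0.009, -0.0], 'eef_pos': [0.177, 0.702, 0.23], 'eef_rot': [-0.386, -3.118, 0.004], 'wrist_force': [0.667, 0.196, -0.351], 'moment': [-0.065, -0.041, 0.018], 'grasp_force': 0.0, 'width': 0.085}
scene [[469.9, 0.0, 281.3], [0.0, 469.9, 209.7], [0.0, 0.0, 1.0]] [[0.175, 0.984, 0.018], [0.767, -0.125, -0.63], [-0.618, 0.124, -0.777]] [-0.101, -0.353, 1.284]
top [[516.9, 0.0, 284.9], [0.0, 516.9, 213.6], [0.0, 0.0, 1.0]] [[-0.005, -1.0, -0.01], [-0.995, 0.006, -0.1], [0.1, 0.01, -0.995]] [0.017, 0.536, 1.195]
```

View pics/top0.png

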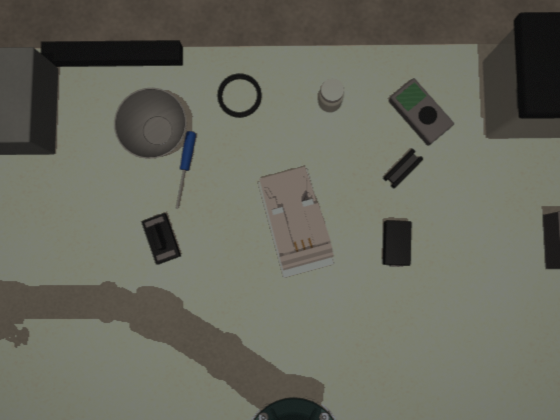

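View pics/scene0.png

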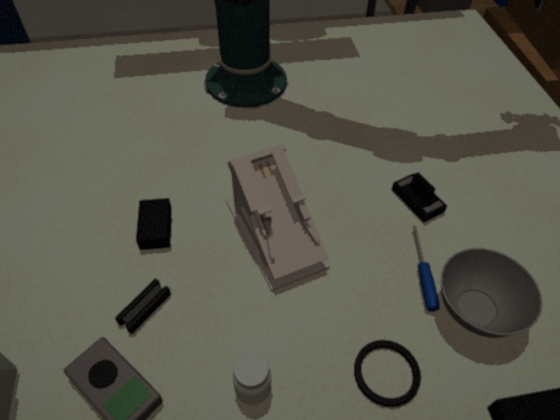

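The top view shows the pack with its fin at about (160,239), the dock from (285,175) at its low end to (307,270) at its high end, the power brick at (397,242), the hex set at (403,168) and the driver at (186,165). I'll enlarge the dock and the pack.

```bash
cat > h.py <<'E'
from bench import manip, optics
import cv2,numpy as np
from scipy.spatial.transform import Rotation as Rn
def cloud(d,c):
    v,u=np.mgrid[:d.shape[0],:d.shape[1]]
    return back(u,v,d,c)
def back(u,v,d,c):
    K=c["K"];p=np.stack([(u-K[0][2])/K[0][0]*d,(v-K[1][2])/K[1][1]*d,d],-1)
    return (p-np.array(c["t"]))@np.array(c["R"])
def proj(X,c):
    q=np.array(X)@np.array(c["R"]).T+np.array(c["t"]);q=q@np.array(c["K"]).T
    return q[...,:2]/q[...,2:]
E
python3 - <<'E'
from h import *
p=cv2.imread("pics/top0.png");d=np.load("top0.npy");c=optics.camera_params("top")
W=cloud(d,c)
a=cv2.resize(p[150:290,240:350],None,fx=4.2,fy=4.2,interpolation=cv2.INTER_CUBIC)
b=cv2.resize(p[205:275,135:190],None,fx=6,fy=6,interpolation=cv2.INTER_CUBIC)
o=np.zeros((590,800,3),np.uint8);o[:588,:a.shape[1]]=a[:588];o[:b.shape[0],465:465+b.shape[1]]=b[:,:335]
cv2.imwrite("pics/crop.png",o)
# pack: points
m=np.zeros(d.shape,bool);m[205:275,135:190]=1
def rect(mm,n):
    q=W[mm];r=cv2.minAreaRect((q[:,:2]*1000).astype(np.float32));print(n,mm.sum(),r,np.median(q[:,2]),q[:,2].max())
rect(m&(W[...,2]>.012)&(d>0),"body");rect(m&(W[...,2]>.042)&(d>0),"fin")
print("bench",np.median(W[300:330,300:400,2]))
m[:]=0;m[150:290,245:345]=1;rect(m&(W[...,2]>.02),"dock")
for v in range(165,280,8):print(v,[tuple(np.round(W[v,u]*1000).astype(int)) for u in range(285,312,8)])
E
```

```text
body 1229 ((489.6460876464844, 295.77996826171875), (117.27672576904297, 96.33209228515625), 20.05683135986328) 0.024783642059063846 0.07058984114228387
fin 197 ((480.4796142578125, 310.5021057128906), (56.476951599121094, 15.005287170410156), 19.868154525756836) 0.06338292040284073 0.07058984114228387
bench 0.0008828962990283796
dock 4853 ((526.6131591796875, -6.699485778808594), (222.3294677734375, 112.20976257324219), 14.87032699584961) 0.11500492733339508 1.2426122768278205
165 [(np.int64(659), np.int64(13), np.int64(-3)), (np.int64(659), np.int64(-6), np.int64(-4)), (np.int64(658), np.int64(-26), np.int64(-1)), (np.int64(657), np.int64(-45), np.int64(2))]
173 [(np.int64(631), np.int64(13), np.int64(43)), (np.int64(630), np.int64(-6), np.int64(45)), (np.int64(630), np.int64(-24), np.int64(46)), (np.int64(639), np.int64(-45), np.int64(-3))]
181 [(np.int64(610), np.int64(13), np.int64(50)), (np.int64(609), np.int64(-5), np.int64(58)), (np.int64(609), np.int64(-24), np.int64(59)), (np.int64(608), np.int64(-42), np.int64(61))]
189 [(np.int64(590), np.int64(13), np.int64(60)), (np.int
[... 1511 characters left out ...]
int64(440), np.int64(-4), np.int64(147)), (np.int64(440), np.int64(-21), np.int64(152)), (np.int64(440), np.int64(-37), np.int64(155))]
261 [(np.int64(424), np.int64(13), np.int64(152)), (np.int64(424), np.int64(-4), np.int64(147)), (np.int64(424), np.int64(-21), np.int64(141)), (np.int64(424), np.int64(-38), np.int64(141))]
269 [(np.int64(407), np.int64(13), np.int64(138)), (np.int64(406), np.int64(-4), np.int64(13)), (np.int64(406), np.int64(-23), np.int64(11)), (np.int64(406), np.int64(-42), np.int64(10))]
277 [(np.int64(387), np.int64(15), np.int64(2)), (np.int64(387), np.int64(-4), np.int64(-5)), (np.int64(387), np.int64(-23), np.int64(-1)), (np.int64(387), np.int64(-43), np.int64(-2))]
```

View pics/crop.png

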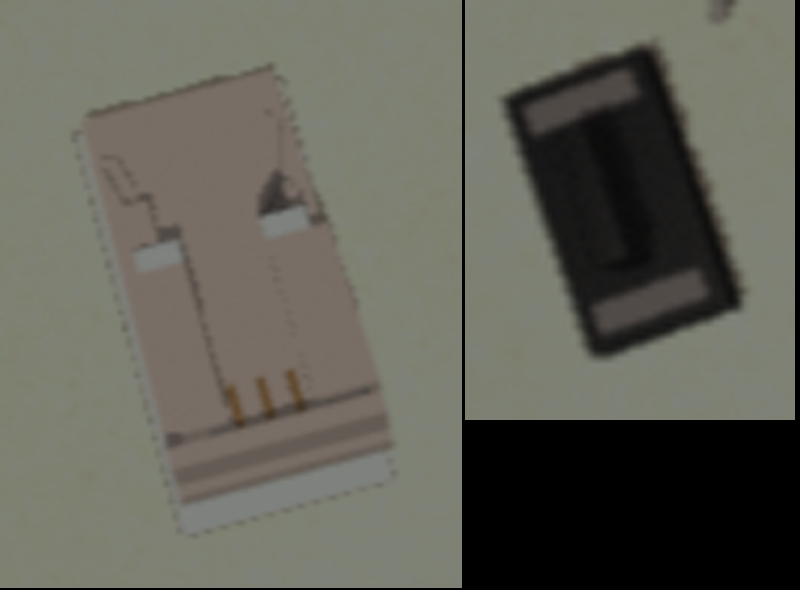

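The crop shows the fin's long axis at about +20° and the dock at about +15°. The low end is far and the catch is on the right, dark at crop (280,185). The fin measures 56.5 × 15 mm at (0.480, 0.310), with its top at about 65–70 mm, so sizes and height agree. Next I go above the pack.

```bash
cat >> h.py <<'E'
def go(target,yaw=None):
    """print tool-axis shift (units of 40 mm) to world TCP target; yaw of tool x (deg)"""
    s=manip.observe();R=Rn.from_rotvec(s["eef_rot"]).as_matrix()
    y=np.degrees(np.arctan2(R[1,0],R[0,0]))
    print("t",round(s["clock"],2),"tcp",np.round(s["eef_pos"],4),"yaw",round(y,1),"tiltz",np.round(R[:,2],3),"w",round(s["width"],4),"F",np.round(s["wrist_force"],1),"g",round(s["grasp_force"],1))
    print("shift",np.round(R.T@(np.array(target)-s["eef_pos"])/.04,2), "turn",None if yaw is None else round(float(-np.radians((yaw-y+90)%180-90)),3))
E
R='[-0.41,-0.32,0,0,1]'
python3 -m crank '[[-0.41,-0.32,0,0,1],[-0.41,-0.32,0,0,1],[-0.41,-0.32,0,0,1],[-0.41,-0.32,0,0,1],[-0.41,-0.32,0,0,1],[-0.41,-0.32,0,0,1],[-0.41,-0.32,0,0,1],[-0.41,-0.32,0,0,1],[-0.41,-0.32,0,0,1],[-0.41,-0.32,0,0,1],[-0.41,-0.32,0,0,1],[-0.41,-0.32,0,0,1]]'
python3 -m crank '[[-0.41,-0.32,0,0,1],[-0.41,-0.32,0,0,1],[-0.41,-0.32,0,0,1],[-0.41,-0.32,0,0,1],[-0.41,-0.32,0,0,1],[-0.41,-0.32,0,0,1],[-0.41,-0.32,0,0,1],[-0.41,-0.32,0,0,1],[-0.41,-0.32,0,0,1],[-0.41,-0.32,0,0,1],[-0.41,-0.32,0,0,1],[-0.41,-0.32,0,0,1]]'
python3 -m crank '[[0,0,0,-0.1,1],[0,0,0,-0.1,1],[0,0,0,-0.1,1],[0,0,0,-0.1,1],[0,0,0,-0.1,1],[0,0,0,-0.1,1],[0,0,0,0,1],[0,0,0,0,1]]'
python3 -c "
from h import *
go([.4805,.3105,.23],20)
p,d=optics.grab_frame('wrist');c=optics.camera_params('wrist');cv2.imwrite('pics/w1.png',p[:,:,::-1])
W=cloud(d,c);print('cam',-np.array(c['R']).T@c['t'])
for lo in(.04,.052,.058):
  m=(W[...,2]>lo)&(W[...,2]<.08)&(d>0)&(np.hypot(W[...,0]-.48,W[...,1]-.31)<.06);q=W[m];print(lo,m.sum(),cv2.minAreaRect((q[:,:2]*1000).astype(np.float32)) if m.sum() else '',np.median(q[:,2]))
"
```

```text
clock: 1.1
eef_pos: [0.3308, 0.5048, 0.2309]
eef_rot: [-0.387, -3.117, 0.001]
wrist_force: [0.2, -0.6, 0.7]
width: 0.0854
grasp_force: 0.0
clock: 2.1
eef_pos: [0.4839, 0.3079, 0.2309]
eef_rot: [-0.387, -3.117, 0.001]
wrist_force: [-0.4, -0.2, -0.5]
width: 0.0852
grasp_force: 0.0
clock: 2.77
eef_pos: [0.4836, 0.3087, 0.231]
eef_rot: [0.548, -3.093, 0.0]
wrist_force: [0.4, 0.3, 0.6]
width: 0.0855
grasp_force: 0.0
t 2.77 tcp [0.4836 0.3087 0.231 ] yaw -159.9 tiltz [-0.001 -0.    -1.   ] w 0.0855 F [0.4 0.3 0.6] g 0.0
shift [0.06 0.07 0.03] turn 0.001
cam [0.40438897 0.27945663 0.37288266]
0.04 829 ((481.5490417480469, 313.08819580078125), (55.240116119384766, 14.737433433532715), 20.078943252563477) 0.0631016813074869
0.052 796 ((481.5635070800781, 313.06640625), (55.24457931518555, 14.710330963134766), 19.935123443603516) 0.06314182425047182
0.058 773 ((481.6936340332031, 312.6156005859375), (55.228450775146484, 13.86242961883545), 20.692020416259766) 0.06316679511253152
```

```bash
python3 -m crank '[[0.02,0.11,0.4,0,1],[0,0,0.5,0,1],[0,0,0.5,0,1],[0,0,0.5,0,1],[0,0,0.5,0,1],[0,0,0.5,0,1],[0,0,0.5,0,1],[0,0,0.5,0,1],[0,0,0.5,0,1],[0,0,0.4,0,1],[0,0,0,0,1],[0,0,0,0,1]]' 35
python3 -m crank '[[0,0,0,0,-1],[0,0,0,0,-1],[0,0,0,0,-1],[0,0,0,0,-1],[0,0,0,0,-1],[0,0,0,0,-1],[0,0,0,0,-1],[0,0,0,0,-1],[0,0,0,0,-1]]' 35
python3 - <<'E'
from h import *
go([.4815,.3125,.26],20)
# dock fit from top+earlier scene
for n in("top","scene"):
    d=np.load(n+"0.npy");c=optics.camera_params(n);W=cloud(d,c)
    m=(d>0)&(W[...,2]>.02)&(W[...,2]<.19)&(abs(W[...,1])<.1)&(W[...,0]>.36)&(W[...,0]<.66)
    q=W[m];th=np.radians(14.9)
    r=cv2.minAreaRect((q[:,:2]*1000).astype(np.float32));print(n,r)
    # robust bed plane: central strip
    cx,cy=-.0,0
    f=np.array([np.cos(th),np.sin(th)]);g=np.array([-f[1],f[0]])
    a=q[:,:2]@f;b=q[:,:2]@g
    bm=np.array(r[0])/1000@g
    s=(abs(b-bm)<.018)&(a>np.percentile(a,2)+.09)&(a<a.max()-.015)
    A=np.c_[q[s,:2],np.ones(s.sum())];x,*_=np.linalg.lstsq(A,q[s,2],rcond=None)
    e=abs(A@x-q[s,2]);k=e<.006;x,*_=np.linalg.lstsq(A[k],q[s,2][k],rcond=None)
    print("plane",x,"slope deg",np.degrees(np.arctan(np.hypot(*x[:2]))),"dir",np.degrees(np.arctan2(-x[1],-x[0])),"rms",e[k].std(),k.sum())
E
```

```text
clock: 3.82
eef_pos: [0.481, 0.3126, 0.0387]
eef_rot: [0.55, -3.091, 0.002]
wrist_force: [0.4, 0.9, 0.3]
width: 0.0855
grasp_force: 0.0
clock: 4.57
eef_pos: [0.4817, 0.3132, 0.0398]
eef_rot: [-0.552, 3.092, 0.001]
wrist_force: [-1.8, 0.2, 5.9]
width: 0.0133
grasp_force: 39.3
t 4.57 tcp [0.4817 0.3132 0.0398] yaw -159.8 tiltz [ 0.001  0.001 -1.   ] w 0.0133 F [-1.8  0.2  5.9] g 39.3
shift [ 0.01 -0.01 -5.5 ] turn 0.004
top ((526.6131591796875, -6.699485778808594), (222.3294677734375, 112.20976257324219), 14.87032699584961)
plane [-0.45198958 -0.12063369  0.3295425 ] slope deg 25.07070687901644 dir 14.943622215435312 rms 0.0012247735823371696 733
scene ((529.9428100585938, -1.6560821533203125), (222.44581604003906, 113.42911529541016), 14.750165939331055)
plane [-0.44771553 -0.12915952  0.32817725] slope deg 24.984275596981384 dir 16.092093764500323 rms 0.0009580615951078162 1044
```

```bash
python3 -m crank '[[0,0,-0.3,0,-1],[0,0,-0.5,0,-1],[0,0,-0.5,0,-1],[0,0,-0.5,0,-1],[0,0,-0.5,0,-1],[0,0,-0.5,0,-1],[0,0,-0.5,0,-1],[0,0,-0.5,0,-1],[0,0,-0.5,0,-1],[0,0,-0.5,0,-1],[0,0,-0.3,0,-1],[0,0,-0.15,0,-1]]'
python3 -m crank '[[-0.04,-0.2,0,0,-1],[-0.09,-0.4,0,0,-1],[-0.09,-0.4,0,0,-1],[-0.09,-0.4,0,0,-1],[-0.09,-0.4,0,0,-1],[-0.09,-0.4,0,0,-1],[-0.09,-0.4,0,0,-1],[-0.09,-0.4,0,0,-1],[-0.09,-0.4,0,0,-1],[-0.09,-0.4,0,0,-1],[-0.09,-0.4,0,0,-1],[-0.09,-0.4,0,0,-1]]'
python3 -m crank '[[-0.09,-0.4,0,0,-1],[-0.09,-0.4,0,0,-1],[-0.09,-0.4,0,0,-1],[-0.09,-0.4,0,0,-1],[-0.09,-0.4,0,0,-1],[-0.09,-0.4,0,0,-1],[-0.09,-0.4,0,0,-1],[-0.09,-0.4,0,0,-1],[-0.04,-0.33,0,0,-1],[0,0,0,0.0925,-1],[0,0,0,0,-1],[0,0,0,0,-1]]'
python3 - <<'E'
from h import *
go([.66,.032,.25],15)
for n in("wrist","top"):
    p,d=optics.grab_frame(n);c=optics.camera_params(n);cv2.imwrite(f'pics/{n}2.png',p[:,:,::-1]);np.savez(n+'2.npz',d=d,**{k:np.array(c[k]) for k in("K","R","t")})
E
```

```text
clock: 5.57
eef_pos: [0.4816, 0.3127, 0.2511]
eef_rot: [-0.551, 3.091, 0.001]
wrist_force: [0.6, -0.0, -3.7]
width: 0.0134
grasp_force: 38.2
clock: 6.57
eef_pos: [0.583, 0.1523, 0.2474]
eef_rot: [0.55, -3.089, 0.002]
wrist_force: [0.1, 1.2, -2.0]
width: 0.0135
grasp_force: 38.1
clock: 7.57
eef_pos: [0.6609, 0.0325, 0.2489]
eef_rot: [0.411, -3.114, -0.001]
wrist_force: [-0.1, -0.3, -3.6]
width: 0.013
grasp_force: 38.0
t 7.57 tcp [0.6609 0.0325 0.2489] yaw -164.9 tiltz [-0.001  0.    -1.   ] w 0.013 F [-0.1 -0.3 -3.6] g 38.0
shift [ 0.03 -0.01 -0.03] turn 0.001
```

View pics/wrist2.png

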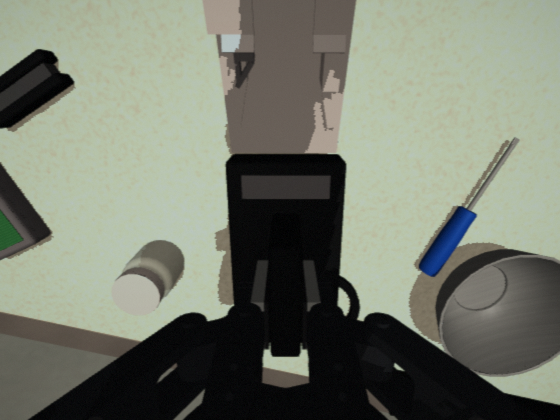

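The pack is held straight, with its front edge at row 157 and columns 228–345. The dock is ahead, with its low end at about row 152 and the lips' light leading edges at about (230,43) and (329,43). I'll enlarge that part.

```bash
python3 - <<'E'
from h import *
p=cv2.imread("pics/wrist2.png");cv2.imwrite("pics/w2c.png",cv2.resize(p[0:165,190:370],None,fx=3.6,fy=3.6,interpolation=cv2.INTER_CUBIC))
E
```

```text
(no output)
```

View pics/w2c.png

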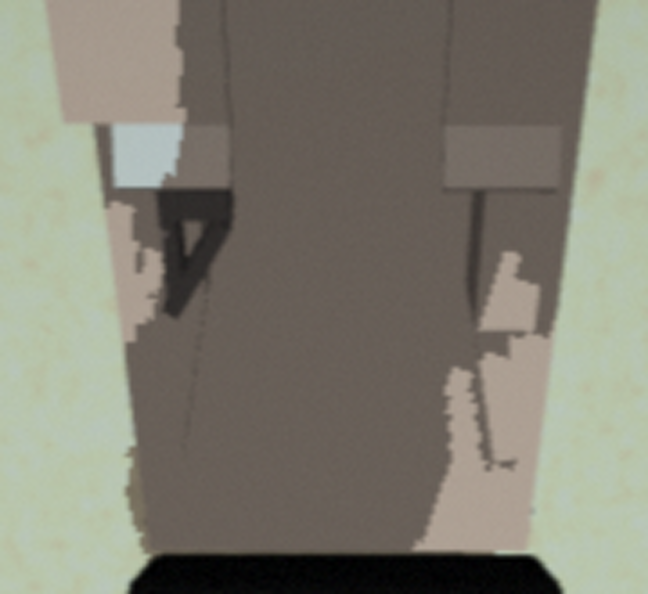

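```bash
python3 - <<'E'
from h import *
c=dict(np.load("wrist2.npz"));d=c.pop("d");W=cloud(d,c)
# bed plane from wrist depth, central strip
q=W[2:145,262:305].reshape(-1,3);q=q[(q[:,2]>.02)&(q[:,2]<.2)]
A=np.c_[q[:,:2],np.ones(len(q))];x,*_=np.linalg.lstsq(A,q[:,2],rcond=None)
e=abs(A@x-q[:,2]);k=e<.005;x,*_=np.linalg.lstsq(A[k],q[k,2],rcond=None)
print("plane",x,np.degrees(np.arctan(np.hypot(*x[:2]))),np.degrees(np.arctan2(-x[1],-x[0])),len(q),e[k].std())
n=np.array([-x[0],-x[1],1]);s=np.linalg.norm(n);n/=s;n0=x[2]/s
C=-c["R"].T@c["t"]
def hit(u,v,h):
    r=back(u,v,1.0,c)-C;t=(n0+h-n@C)/(n@r);return C+t*r
for h,v,us in((.038,51.9,(254.4,313.1)),(.0315,34.7,(253.6,313.6))):
    a,b=[hit(u,v,h) for u in us];print(h,np.round((a+b)/2,4),"gap",np.linalg.norm(a-b),"dir",np.degrees(np.arctan2(*(b-a)[:2]*[-1,1]))) 
l=hit(190+150/3.6,153,0);r=hit(190+525/3.6,153,0);print("low",l,r,np.linalg.norm(l-r))
for u,v in((235,43),(329,43),(254,43),(280,20),(280,60),(280,100),(280,140),(285,180),(285,220)):print(u,v,np.round(W[v,u],4))
# lip gap edge from inner lines further up
for us in((190+222/3.6,190+449/3.6),):
    a,b=[hit(u,1,.0315) for u in us];print((a+b)/2,np.linalg.norm(a-b))
q=W[158:200,225:350].reshape(-1,3);q=q[(q[:,2]>.2)&(q[:,2]<.26)];print("pack",cv2.minAreaRect((q[:,:2]*1000).astype(np.float32)),np.median(q[:,2]))
go([.66,.03,.25])
E
```

```text
plane [-0.45001082 -0.11942102  0.3281476 ] 24.96606800131474 14.86222986681097 6128 0.00047281611240909596
0.038 [0.5497 0.0018 0.1225] gap 0.043638181016006306 dir 15.064844440600838
0.0315 [ 0.5384 -0.0014  0.1208] gap 0.04420228422213321 dir 15.061933458181539
low [ 0.64995405 -0.02950873  0.03918521] [0.6208817  0.07833486 0.03938929] 0.11169370473896795
235 43 [ 0.553  -0.0349  0.1199]
329 43 [0.5348 0.0326 0.12  ]
254 43 [ 0.5493 -0.0213  0.1194]
280 20 [0.5794 0.0107 0.3908]
280 60 [ 0.552  -0.0012  0.08  ]
280 100 [0.584  0.0071 0.0657]
280 140 [0.6222 0.0169 0.047 ]
285 180 [0.6175 0.021  0.2319]
285 220 [0.6348 0.0256 0.2409]
[ 0.51973731 -0.00663166  0.12979897] 0.04358996585212318
pack ((617.5760498046875, 21.418041229248047), (20.338932037353516, 60.11948776245117), 15.162884712219238) 0.23243505640463535
t 7.67 tcp [0.6608 0.0334 0.2491] yaw -164.9 tiltz [-0.001  0.001 -1.   ] w 0.0133 F [-0.1 -0.5 -2.3] g 38.0
shift [ 0.04 -0.08 -0.02] turn None
```

The picture shows the lip gap's inner edges at wrist pixels (254,52) and (313,52). The gap measures 43.6–44.2 mm, the bed slope 25.0° and the origin height 110 mm, all as expected. The bay origin is at about (0.4895, −0.0143) with a yaw of 15°. The pack sits about 1.7 mm too far left. I correct that, then lower it so it pivots onto the bed.

```bash
cat >> h.py <<'E'
O=np.array([.4895,-.0143,.110]);f=np.array([np.cos(np.radians(15)),np.sin(np.radians(15)),0]);
c25,s25=np.cos(np.radians(25)),np.sin(np.radians(25))
ex=-c25*f+[0,0,s25];ez=s25*f+[0,0,c25];ey=np.cross(ez,ex)
def tgt(X,hp=.055): return O+X*ex+hp*ez-[0,0,hp-.040]
E
python3 -m crank '[[0.15,-0.04,0.2,0,-1],[0.2,0,0.4,0,-1],[0,0,0.5,0,-1],[0,0,0.5,0,-1],[0,0,0.5,0,-1],[0,0,0.5,0,-1],[0,0,0.5,0,-1],[0,0,0.3,0,-1],[0,0,0.2,0,-1],[0,0,0,0,-1]]' 25
python3 -m crank '[[0,0,0.1,0,-1],[0,0,0.1,0,-1],[0,0,0.1,0,-1],[0,0,0.1,0,-1],[0,0,0.1,0,-1],[0,0,0.08,0,-1],[0,0,0,0,-1],[0,0,0,0,-1]]' 25
python3 - <<'E'
from h import *
go(tgt(-.155))
for n in("wrist","scene"):
    p,d=optics.grab_frame(n);c=optics.camera_params(n);cv2.imwrite(f'pics/{n}3.png',p[:,:,::-1]);np.savez(n+'3.npz',d=d,**{k:np.array(c[k]) for k in("K","R","t")})
p=cv2.imread("pics/scene3.png");cv2.imwrite("pics/s3c.png",cv2.resize(p[120:320,190:380],None,fx=3,fy=3,interpolation=cv2.INTER_CUBIC))
E
```

```text
clock: 8.5
eef_pos: [0.6465, 0.0274, 0.1035]
eef_rot: [0.409, -3.111, -0.0]
wrist_force: [-0.1, 0.4, -3.4]
width: 0.0134
grasp_force: 37.9
clock: 9.17
eef_pos: [0.6578, 0.0298, 0.0873]
eef_rot: [-0.407, 3.094, 0.001]
wrist_force: [6.8, 2.4, 7.4]
width: 0.0134
grasp_force: 41.0
t 9.17 tcp [0.6578 0.0298 0.0873] yaw -165.0 tiltz [ 0.02   0.004 -1.   ] w 0.0134 F [6.8 2.4 7.4] g 41.0
shift [0.26 0.02 0.19] turn None
```

View pics/s3c.png

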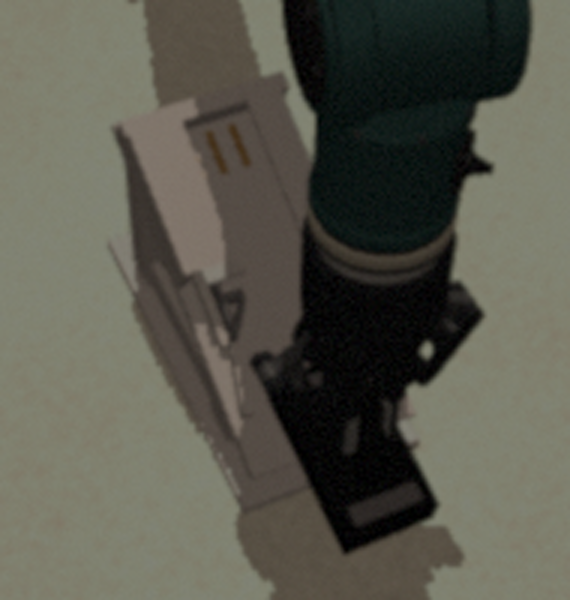

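The scene view shows the pack's front on the bed and its rear overhanging, with the arm yielding by about 10 mm. I'll measure its pitch.

```bash
cat >> h.py <<'E'
def pack(W,d,p,hi=.0):
    """fit top plane of dark pack body near the bay axis, report in bay frame"""
    B=np.stack([(W-O)@ex,(W-O)@ey,(W-O)@ez],-1)
    return B
E
python3 - <<'E'
from h import *
for n in("wrist3","scene3"):
    c=dict(np.load(n+".npz"));d=c.pop("d");W=cloud(d,c);p=cv2.imread(f"pics/{n}.png")
    B=pack(W,d,p);dark=p.max(2)<75
    m=(d>0)&(B[...,0]>-.24)&(B[...,0]<-.02)&(abs(B[...,1])<.033)&(B[...,2]>.012)&(B[...,2]<.045)
    q=B[m]; print(n,m.sum())
    for x in np.arange(-.24,-.02,.01):
        k=(q[:,0]>=x)&(q[:,0]<x+.01)&(abs(q[:,1])>.012)
        if k.sum()>5: print(round(x,3),k.sum(),np.round(np.percentile(q[k,2],[20,50,80])*1000,1),np.round(np.percentile(q[k,1],[2,98])*1000,1))
E
```

```text
wrist3 16063
-0.21 8 [44.1 44.3 44.6] [-28.7  31. ]
-0.2 96 [42.4 43.1 43.8] [-28.8  30.9]
-0.19 288 [39.7 40.6 41.5] [-28.4  30.7]
-0.18 843 [37.3 38.2 39.1] [-27.8  30.1]
-0.17 1052 [34.7 35.6 36.5] [-28.   30.2]
-0.16 1166 [32.  32.9 33.8] [-27.9  30. ]
-0.15 1271 [29.3 30.2 31.1] [-27.8  30. ]
-0.14 1371 [26.9 27.6 28.4] [-28.  30.]
-0.13 1586 [23.9 25.  26. ] [-27.8  29.9]
-0.12 1270 [16.6 21.6 23.1] [-27.6  29.6]
-0.09 251 [17.  24.4 27.1] [-32.9 -30.7]
-0.08 612 [18.7 22.  26.8] [-32.8  32.8]
-0.07 1198 [19.3 21.4 25.5] [-32.7  32.3]
-0.06 657 [18.9 21.4 26. ] [-32.8  32.7]
scene3 887
-0.23 50 [33.2 38.  41.6] [-29.1  28.8]
-0.22 13 [31.8 35.6 39.5] [27.9 29.3]
-0.21 23 [30.2 38.9 44.4] [-28.6  29.1]
-0.2 87 [41.  43.1 44.2] [-29.6  28.7]
-0.19 103 [39.5 41.2 42.9] [-30.4  29. ]
-0.18 90 [36.1 38.9 40.1] [-30.6  28.8]
-0.17 68 [31.1 34.7 37.2] [12.8 29. ]
-0.16 56 [25.5 32.7 34. ] [14.2 28.8]
-0.15 30 [20.9 29.4 31.3] [21.4 28.9]
-0.14 11 [14.6 16.9 24.7] [26.9 28.7]
-0.08 17 [21.  22.7 23.8] [25.2 32.3]
-0.07 26 [21.  22.8 23.4] [22.9 32.3]
-0.06 22 [35.1 36.2 37.1] [20.4 32.7]
-0.05 36 [31.9 33.5 34.6] [ 7.4 32.6]
-0.04 53 [30.8 32.  33. ] [-28.   32.6]
-0.03 64 [31.2 32.4 33.3] [-31.7  32.5]
```

View pics/wrist3.png

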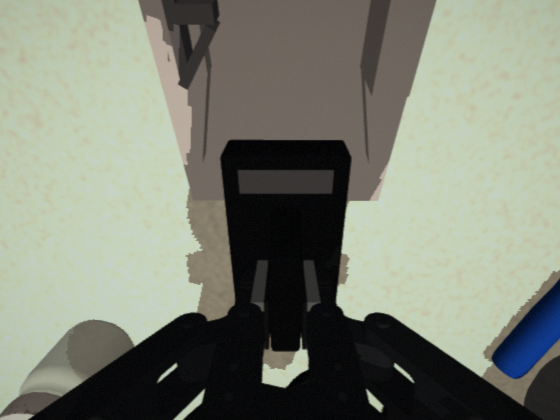

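Wrist view: the front edge is on the bed (row 142), centred to about 1 mm. The pack is still pitched 15° from the bed with its rear high, so I press further with a lighter grip.

```bash
cat >> h.py <<'E'
def look(n,x0=-.24,x1=.0):
    p,d=optics.grab_frame(n);c=optics.camera_params(n);W=cloud(d,c);B=pack(W,d,p)
    m=(d>0)&(p.max(2)<60)&(B[...,0]>x0)&(B[...,0]<x1)&(abs(B[...,1])>.012)&(abs(B[...,1])<.032)&(B[...,2]>.012)&(B[...,2]<.05)
    cv2.imwrite(f"pics/{n}_last.png",p[:,:,::-1])
    q=B[m];
    from scipy import stats
    r=stats.theilslopes(q[::7,2],q[::7,0]);print(n,m.sum(),"pitch off bed deg",round(np.degrees(np.arctan(r[0])),1),"x range",np.round(np.percentile(q[:,0],[1,99])*1000,1),"y",np.round(np.percentile(q[:,1],[2,98])*1000,1))
E
python3 -m crank '[[0,0,0.1,0,-1],[0.05,0,0.1,0,-1],[0.05,0,0.1,0,-1],[0.05,0,0.1,0,-1],[0.05,0,0.1,0,-1],[0,0,0,0,-1],[0,0,0,0,-1]]' 20
python3 -c "
from h import *
go(tgt(-.155));look('wrist')"
```

```text
clock: 9.85
eef_pos: [0.6638, 0.0314, 0.0722]
eef_rot: [-0.405, 3.066, 0.004]
wrist_force: [19.2, 5.9, 11.7]
width: 0.0133
grasp_force: 46.2
t 9.85 tcp [0.6638 0.0314 0.0722] yaw -165.0 tiltz [ 0.048  0.009 -0.999] w 0.0133 F [19.2  5.9 11.7] g 46.2
shift [ 0.4   0.02 -0.2 ] turn None
wrist 10166 pitch off bed deg -3.6 x range [-201.2  -66.8] y [-27.3  30.5]
```

```bash
python3 -m crank '[[0.1,0,-0.1,0,-1],[0.1,0,-0.1,0,-1],[0.1,0,-0.1,0,-1],[0.1,0,-0.1,0,-1],[0.1,0,-0.1,0,-1],[0.1,0,-0.1,0,-1],[0.1,0,-0.1,0,-1],[0.06,0,-0.1,0,-1],[0,0,0,0,-1],[0,0,0,0,-1]]'
python3 -c "
from h import *
go(tgt(-.130));look('wrist')"
```

```text
clock: 10.73
eef_pos: [0.6166, 0.0208, 0.0964]
eef_rot: [-0.41, 3.102, 0.004]
wrist_force: [4.7, 4.4, -2.2]
width: 0.0134
grasp_force: 44.1
t 10.73 tcp [0.6166 0.0208 0.0964] yaw -165.0 tiltz [ 0.012  0.004 -1.   ] w 0.0134 F [ 4.7  4.4 -2.2] g 44.1
shift [-0.23 -0.03  0.17] turn None
wrist 9851 pitch off bed deg -3.2 x range [-146.8  -64.7] y [-29.7  28.4]
```

```bash
python3 -m crank '[[0.09,-0.07,0.03,0,-1],[0.09,0,-0.042,0,-1],[0.09,0,-0.042,0,-1],[0.09,0,-0.042,0,-1],[0.09,0,-0.042,0,-1],[0.09,0,-0.042,0,-1],[0.09,0,-0.042,0,-1],[0.09,0,-0.042,0,-1],[0.09,0,-0.042,0,-1],[0.09,0,-0.042,0,-1],[0.09,0,-0.042,0,-1],[0,0,0,0,-1]]' 30
python3 -c "
from h import *
go(tgt(-.080));look('wrist')"
```

```text
clock: 11.78
eef_pos: [0.5834, 0.0106, 0.1139]
eef_rot: [-0.41, 3.092, 0.007]
wrist_force: [9.7, 8.6, 2.6]
width: 0.0133
grasp_force: 44.6
t 11.78 tcp [0.5834 0.0106 0.1139] yaw -164.9 tiltz [ 0.022  0.007 -1.   ] w 0.0133 F [9.7 8.6 2.6] g 44.6
shift [0.04 0.01 0.07] turn None
wrist 7291 pitch off bed deg -7.4 x range [-109.8  -32.1] y [-28.2  28.8]
```

View pics/wrist_last.png

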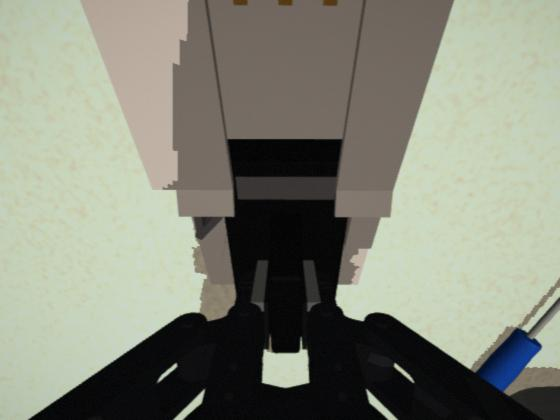

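The wrist view shows the pack's front under both lips (lip edges at rows 190–215, front at row 140), centred. I keep sliding.

```bash
python3 -m crank '[[0.09,-0.05,-0.02,0,-1],[0.09,0,-0.04,0,-1],[0.09,0,-0.042,0,-1],[0.09,0,-0.042,0,-1],[0.09,0,-0.042,0,-1],[0.09,0,-0.042,0,-1],[0.09,0,-0.042,0,-1],[0.09,0,-0.042,0,-1],[0.09,0,-0.042,0,-1],[0.09,0,-0.042,0,-1],[0.09,0,-0.042,0,-1],[0,0,0,0,-1]]' 30
python3 -c "
from h import *
go(tgt(-.040));look('wrist')"
```

```text
clock: 12.83
eef_pos: [0.5565, 0.0016, 0.1297]
eef_rot: [-0.412, 3.07, 0.007]
wrist_force: [30.5, 14.0, -31.1]
width: 0.0132
grasp_force: 35.8
t 12.83 tcp [0.5565 0.0016 0.1297] yaw -164.7 tiltz [ 0.043  0.011 -0.999] w 0.0132 F [ 30.5  14.  -31.1] g 35.8
shift [0.24 0.05 0.03] turn None
wrist 5079 pitch off bed deg -10.2 x range [-80.5 -10.4] y [-25.9  29.6]
```

```bash
python3 - <<'E'
from h import *
p,d=optics.grab_frame("wrist");c=optics.camera_params("wrist");W=cloud(d,c);B=pack(W,d,p)
m=(d>0)&(abs(B[...,1])>.012)&(abs(B[...,1])<.02)&(B[...,2]>-.01)&(B[...,2]<.08);q=B[m]
for x in np.arange(-.12,.06,.01):
    k=(q[:,0]>=x)&(q[:,0]<x+.01)
    if k.sum()>5: print(round(x,3),k.sum(),np.round(np.percentile(q[k,2],[10,50,90])*1000,1))
w=p[60:400,130:430,::-1];s,_=optics.grab_frame("scene");s=s[100:290,200:330,::-1]
o=np.zeros((570,800,3),np.uint8);a=cv2.resize(w,None,fx=1.4,fy=1.6);b=cv2.resize(s,None,fx=2.9,fy=2.9,interpolation=cv2.INTER_CUBIC)
o[:a.shape[0],:420]=a;o[:551,422:422+377]=b[:551,:377];o=cv2.convertScaleAbs(o,alpha=1.9);cv2.imwrite("pics/j.png",o)
E
```

```text
-0.07 224 [31.1 31.9 32.9]
-0.06 414 [29.5 30.4 31.3]
-0.05 800 [28.  29.4 56.4]
-0.04 1166 [26.5 58.  68.6]
-0.03 919 [25.  26.3 78.8]
-0.02 1700 [-0.3 17.7 24.2]
-0.01 577 [-1.1 -0.5  0.2]
-0.0 659 [-1.2 -0.5  0.2]
0.01 764 [-1.2 -0.5  0.3]
0.02 905 [-1.  -0.1  0.7]
0.03 1050 [-1.  -0.1  0.7]
0.04 1258 [-1.1 -0.1  0.8]
0.05 516 [ 0.7 19.4 20.3]
```

View pics/j.png

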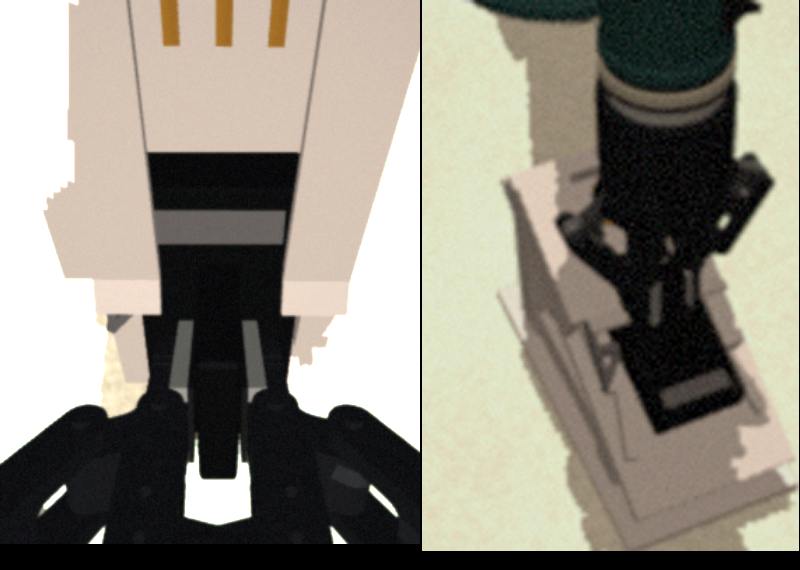

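The pack's front has only reached bay x ≈ −16, so its centre is near −71. The fin slipped about 15 mm in the grip, and the pack's rear is pitched up about 8° and wedged under the lips because the tool is pulling upward (Fz −31). I'll back off, press down to lay it flat, then push with a firmer grip.

```bash
python3 -m crank '[[-0.1,0,0.1,0,-1],[-0.1,0,0.1,0,-1],[0,0,0.1,0,-1],[0,0,0.1,0,-1],[0,0,0.1,0,-1],[0,0,0.1,0,-1],[0,0,0,0,-1]]' 20
cat >> h.py <<'E'
def prof():
    p,d=optics.grab_frame("wrist");c=optics.camera_params("wrist");W=cloud(d,c);B=pack(W,d,p)
    m=(d>0)&(abs(B[...,1])>.012)&(abs(B[...,1])<.02)&(B[...,2]>.015)&(B[...,2]<.045)&(p.max(2)<110)&(B[...,0]<.052);q=B[m]
    cv2.imwrite("pics/wrist_last.png",p[:,:,::-1])
    from scipy import stats
    r=stats.theilslopes(q[::5,2],q[::5,0]);k=abs(q[:,2]-r[0]*q[:,0]-r[1])<.003;fr=np.percentile(q[k,0],99.5)
    print("pitch",round(np.degrees(np.arctan(r[0])),1),"front x",round(fr*1000,1),"top z at front",round((r[0]*fr+r[1])*1000,1),"rear seen",round(np.percentile(q[k,0],1)*1000,1))
E
python3 -c "
from h import *
go(tgt(-.050));prof()"
```

```text
clock: 13.57
eef_pos: [0.5613, 0.003, 0.1165]
eef_rot: [-0.411, 3.076, 0.008]
wrist_force: [-1.0, 12.9, 63.1]
width: 0.0135
grasp_force: 56.9
t 13.57 tcp [0.5613 0.003  0.1165] yaw -164.8 tiltz [ 0.037  0.01  -0.999] w 0.0135 F [-1.  12.9 63.1] g 56.9
shift [ 0.13  0.05 -0.19] turn None
pitch -1.0 front x -13.9 top z at front 23.2 rear seen -77.1
```

```bash
python3 -m crank '[[0,0,-0.1,0,-1],[0,0,-0.1,0,-1],[0,0,0,0,-1],[0.09,0,-0.042,0,-1],[0.09,0,-0.042,0,-1],[0.09,0,-0.042,0,-1],[0.09,0,-0.042,0,-1],[0.09,0,-0.042,0,-1],[0.09,0,-0.042,0,-1],[0,0,0,0,-1]]' 60
python3 -c "
from h import *
go(tgt(-.030));prof()"
```

```text
clock: 14.45
eef_pos: [0.5394, -0.0035, 0.1274]
eef_rot: [-0.412, 3.078, 0.006]
wrist_force: [15.8, 11.7, 6.7]
width: 0.0131
grasp_force: 59.4
t 14.45 tcp [ 0.5394 -0.0035  0.1274] yaw -164.8 tiltz [ 0.035  0.009 -0.999] w 0.0131 F [15.8 11.7  6.7] g 59.4
shift [ 0.01  0.06 -0.12] turn None
pitch -1.2 front x 11.4 top z at front 23.1 rear seen -51.9
```

```bash
python3 -m crank '[[0.09,0,-0.042,0,-1],[0.09,0,-0.042,0,-1],[0.09,0,-0.042,0,-1],[0.09,0,-0.042,0,-1],[0.09,0,-0.042,0,-1],[0.09,0,-0.042,0,-1],[0.09,0,-0.042,0,-1],[0.09,0,-0.042,0,-1],[0,0,0,0,-1]]' 60
python3 -c "
from h import *
go(tgt(-.0));prof()"
```

```text
clock: 15.25
eef_pos: [0.5119, -0.0108, 0.1407]
eef_rot: [-0.414, 3.077, 0.006]
wrist_force: [14.0, 12.4, 6.6]
width: 0.0135
grasp_force: 59.4
t 15.25 tcp [ 0.5119 -0.0108  0.1407] yaw -164.7 tiltz [ 0.036  0.009 -0.999] w 0.0135 F [14.  12.4  6.6] g 59.4
shift [-0.02  0.06 -0.1 ] turn None
pitch -1.1 front x 42.7 top z at front 23.2 rear seen -20.2
```

```bash
python3 -m crank '[[0.09,0,-0.042,0,-1],[0.09,0,-0.042,0,-1],[0.09,0,-0.042,0,-1],[0.09,0,-0.042,0,-1],[0,0,0,0,-1],[0,0,0,0,-1]]' 60
python3 -c "
from h import *
go(tgt(-.0));prof()"
python3 -m crank '[[0.06,0,-0.028,0,-1],[0.06,0,-0.028,0,-1],[0,0,0,0,-1]]' 60
python3 -c "
from h import *
go(tgt(-.0));prof()"
```

```text
clock: 15.8
eef_pos: [0.4998, -0.0145, 0.147]
eef_rot: [-0.409, 3.074, 0.006]
wrist_force: [18.2, 14.4, -0.5]
width: 0.013
grasp_force: 60.4
t 15.8 tcp [ 0.4998 -0.0145  0.147 ] yaw -164.9 tiltz [ 0.039  0.009 -0.999] w 0.013 F [18.2 14.4 -0.5] g 60.4
shift [-0.33  0.07  0.07] turn None
pitch -0.6 front x 51.8 top z at front 23.8 rear seen -6.4
clock: 16.1
eef_pos: [0.4991, -0.0148, 0.1485]
eef_rot: [-0.41, 3.066, 0.006]
wrist_force: [27.3, 15.9, -17.1]
width: 0.0132
grasp_force: 61.3
t 16.1 tcp [ 0.4991 -0.0148  0.1485] yaw -164.8 tiltz [ 0.047  0.01  -0.999] w 0.0132 F [ 27.3  15.9 -17.1] g 61.3
shift [-0.35  0.07  0.11] turn None
pitch -1.8 front x 51.8 top z at front 24.0 rear seen -4.8
```

```bash
python3 -m crank '[[-0.08,0.1,0.05,0,-1],[0,0.05,0.02,0,-1],[0,0,0,0,-1]]' 60
python3 - <<'E'
from h import *
go(tgt(0))
p,d=optics.grab_frame("scene");c=optics.camera_params("scene");W=cloud(d,c);B=pack(W,d,p)
pts=[O+a*ex+b*ey+h*ez for a,b,h in((-.0565,.024,.022),(-.083,.032,.022),(-.055,-.03,.024),(-.055,0,.024))];print(np.round(proj(pts,c)))
m=(d>0)&(abs(B[...,1])<.02)&(B[...,0]>-.12)&(B[...,0]<-.03)&(B[...,2]<.05);q=B[m]
for x in np.arange(-.08,-.03,.004):
    k=(q[:,0]>=x)&(q[:,0]<x+.004);print(round(x,3),np.round(np.percentile(q[k,2],[10,50,90])*1000,1) if k.sum()>2 else '')
u,v=proj(O-.06*ex+.01*ey,c).astype(int);s=p[v-60:v+50,u-70:u+70,::-1]
cv2.imwrite("pics/s5.png",cv2.convertScaleAbs(cv2.resize(s,None,fx=5,fy=5,interpolation=cv2.INTER_CUBIC),alpha=1.8));print(u,v)
E
```

```text
clock: 16.4
eef_pos: [0.4992, -0.0144, 0.1478]
eef_rot: [-0.406, 3.072, -0.004]
wrist_force: [20.0, 3.1, 7.9]
width: 0.0128
grasp_force: 65.2
t 16.4 tcp [ 0.4992 -0.0144  0.1478] yaw -164.9 tiltz [ 0.043  0.003 -0.999] w 0.0128 F [20.   3.1  7.9] g 65.2
shift [-0.35  0.07  0.09] turn None
[[269. 214.]
 [270. 229.]
 [295. 204.]
 [280. 209.]]
-0.08 [-0.8  0.5  2.3]
-0.076 [-1.2  1.1  2.7]
-0.072 [-1.   0.6  2.3]
-0.068 [-1.1  1.1  3. ]
-0.064 [-0.7  0.9  2.4]
-0.06 [-0.1  9.6 24.2]
-0.056 [24.7 27.2 29.3]
-0.052 [26.1 27.6 30.3]
-0.048 [26.  28.1 30.2]
-0.044 [26.6 28.2 30. ]
-0.04 [26.3 27.9 29.8]
-0.036 [25.3 27.2 28.2]
-0.032 [25.4 26.6 27.9]
274 216
```

View pics/s5.png

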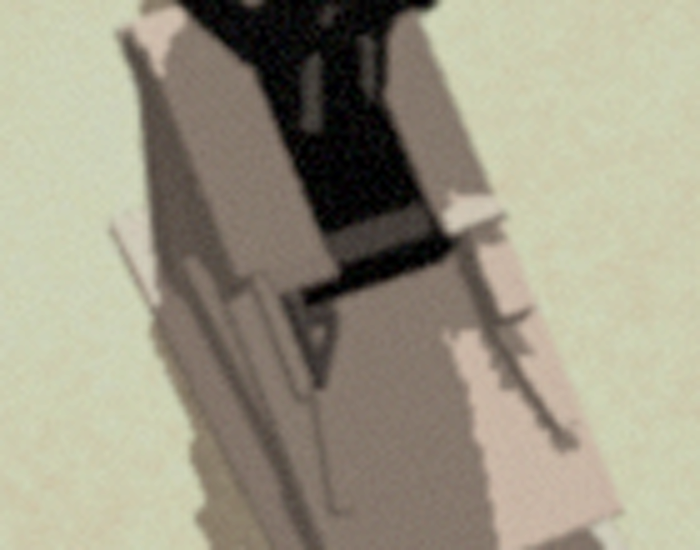

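The catch tooth (crop ~(320,340)) reaches in to about (340,310), behind the pack's rear edge (from (305,300)). The rear lies at bay x ≈ −57, so the catch looks shut. I ease the push, open and lift.

```bash
python3 -m crank '[[-0.1,0,0,0,-1],[-0.1,0,0,0,-1],[0,0,0,0,-0.2],[0,0,0,0,-0.2],[0,0,0,0,-0.2],[0,0,0,0,-0.2],[0,0,-0.1,0,-0.2],[0,0,-0.2,0,-0.2],[0,0,-0.3,0,-0.2],[0,0,-0.3,0,0],[0,0,-0.3,0,0],[0,0,-0.3,0,0]]' 20
python3 -m crank '[[0,0,-0.4,0,0],[0,0,-0.4,0,0],[0,0,-0.4,0,0],[0,0,-0.4,0,0],[-0.3,0,-0.3,0,0],[-0.4,0,0,0,0],[-0.4,0,0,0,0],[-0.4,0,0,0,0],[-0.4,0,0,0,0],[0,0,0,0,0],[0,0,0,0,0]]'
python3 - <<'E'
from h import *
go(tgt(0))
p,d=optics.grab_frame("wrist");c=optics.camera_params("wrist");W=cloud(d,c);B=pack(W,d,p)
cv2.imwrite("pics/wrist6.png",p[:,:,::-1])
m=(d>0)&(abs(B[...,1])<.02)&(abs(B[...,1])>.01)&(B[...,0]>-.1)&(B[...,0]<.08)&(B[...,2]<.04);q=B[m]
for x in np.arange(-.07,.066,.006):
    k=(q[:,0]>=x)&(q[:,0]<x+.006);print(round(x,3),np.round(np.percentile(q[k,2],[10,50,90])*1000,1) if k.sum()>2 else '')
F=B[(d>0)&(B[...,2]>.055)&(B[...,2]<.07)&(abs(B[...,0])<.07)&(abs(B[...,1])<.04)];print("fin",cv2.minAreaRect((F[:,:2]*1000).astype(np.float32)),np.median(F[:,2]))
print(proj([O-.0565*ex+.024*ey+.022*ez,O-.0565*ex+.0*ey+.024*ez],c))
T=B[(d>0)&(B[...,2]>.012)&(B[...,2]<.024)&(B[...,0]>-.08)&(B[...,0]<-.059)&(B[...,1]>.018)&(B[...,1]<.034)];print("tooth y min",np.percentile(T[:,1],[1,5]) if len(T) else None)
E
```

```text
clock: 17.45
eef_pos: [0.4828, -0.0151, 0.2007]
eef_rot: [0.408, -3.111, -0.0]
wrist_force: [0.4, -0.5, -0.6]
width: 0.043
grasp_force: 0.0
clock: 18.37
eef_pos: [0.5572, 0.0048, 0.2759]
eef_rot: [0.409, -3.111, -0.0]
wrist_force: [-0.9, -0.1, 0.5]
width: 0.0424
grasp_force: 0.0
t 18.37 tcp [0.5572 0.0048 0.2759] yaw -165.0 tiltz [-0.004 -0.    -1.   ] w 0.0424 F [-0.9 -0.1  0.5] g 0.0
shift [ 1.17 -0.03  3.28] turn None
-0.07 
-0.064 
-0.058 [22.  23.  23.6]
-0.052 [22.6 23.4 24. ]
-0.046 [23.  23.7 24.4]
-0.04 [22.8 23.6 24.4]
-0.034 [22.6 23.4 23.9]
-0.028 [22.6 23.3 24.1]
-0.022 [22.6 23.2 24.1]
-0.016 [22.6 23.4 24.1]
-0.01 [22.5 23.3 24.1]
-0.004 [22.4 23.3 24.1]
0.002 [22.6 23.3 24. ]
0.008 [22.5 23.3 24. ]
0.014 [22.6 23.3 24. ]
0.02 [22.5 23.3 24. ]
0.026 [22.4 23.2 23.9]
0.032 [22.6 23.5 24.3]
0.038 [22.4 23.7 24.6]
0.044 [-144.8   23.    24.4]
0.05 [-147.5   22.    23.7]
0.056 [-149.3   19.    20. ]
0.062 [13.2 19.2 20.2]
fin ((1.5177421569824219, 3.0574755668640137), (55.7833366394043, 14.757883071899414), 0.10556889325380325) 0.06305988033439378
[[260.16990842 178.29379187]
 [284.76776081 179.54103173]]
tooth y min [0.02563779 0.02659555]
```

View pics/wrist6.png

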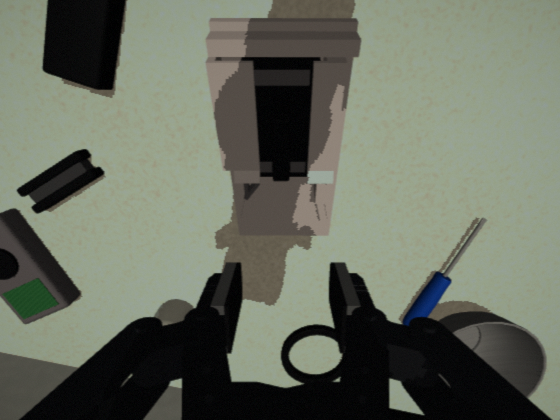

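The pack lies flush in the bay (top 23.3 mm off the bed, x ≈ +1.5 mm, in line with it). The catch tooth at wrist pixel ~(250,188) sits behind it at y ≈ 25 mm, so it is shut. The gripper is clear and the bystanders haven't moved.

```bash
python3 -c "
from bench import manip
print(manip.hand_in())"
```

```text
the job is handed in; nothing more can be done
None
```

I slid the battery pack fully home in the dock, with the catch shut behind it as far as the depth readings show, then released it and handed the job in at about 18 s. The bystanders were left where they were, and no verdict was returned.

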